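# Ready a plaster mould for casting

### The arm

A 6-joint arm with a two-finger parallel gripper is mounted at the origin on the work surface. World frame = base frame: x ahead of the robot, y to its left, z up, the work surface at z = 0. Lengths are in m, angles in rad, forces in N, time in s.
With the tool pointing down it reaches from about 0.425 to 0.95 m from the base axis. Payload 3.5 kg.
Tool frame: the origin (TCP) lies on the centre line of the jaws, within the pads' length; the fingertips stand 25 mm ahead of it and the grasp point (between the pads) lies 6 mm ahead of it; z points along the fingers, y is the line along which they close (so a half turn about z gives the same grasp; the last joint's range is limited). The gripper opens to 85 mm and grips with 20 to 120 N. Pads are 22 mm wide; open, the fingers measure 114 mm over their backs; the gripper's body (76 mm by 85 mm) begins 54 mm behind the grasp point. The pads swing forward as they close: fully open they stand 13 mm farther back than shut.
Start: joints at [1.176, 0.286, 1.577, -0, 1.279, -0.15], TCP at [0.164, 0.655, 0.256] pointing down, gripper open.
Joint ranges: [-2.77, 2.77], [-0.9, 2.22], [0.21, 2.48], [-1.53, 4.67], [0.24, 2.81], [-2.84, 2.84]. Speed limits (rad/s): [2.79, 2.79, 3.14, 3.14, 3.14, 3.14].

### API

Orientations are given as a unit quaternion [x, y, z, w].
In Python, from rig import r gives the robot as it stands.
- The arm moves only by the tool drive_tool, never from a script. Its argument "motion" is a list of rows, each a list of 7 numbers: the shift along the tool's x, y, z in m, then the turn, a rotation vector about the tool's x, y, z in rad, then the opening, from -1 (shut) to 1 (fully open). A call has 1 to 12 rows; each row shifts and turns the commanded pose from where the row before left it, along the tool's axes as they then stand; what a row does not reach is not made up. A row lasts 1/12 s, in which the tool goes at most 41.7 mm and 7.16 degrees, less where a joint would pass 70% of its speed; a pose out of reach is approached as far as the arm can. A call with a gripper value outside its range is refused whole. The fingers move at their own pace and stop on an object; "force" is the grip in N (left out, the last holds). Time passes only in rows, so rows that do not move let the fingers close. It gives the time, the measured TCP pose, the force, the opening and the grip force at its end, in the units of the state.
- r.get_state(): the state, without advancing time (a new reading comes with each control period).
- r.snapshot(name): name is "scene" or "top"; returns (picture, depth): 400x640x3 uint8, blue, green, red; 400x640 float32, m along the optical axis (not along the pixel's ray), 0 where there is no reading.
- r.camera_model(name): a dict with "camera_matrix" (3x3 intrinsics, pixels), "D" ([k1, k2, p1, p2, k3] as OpenCV has them; the pictures are not rectified), "extrinsics" (4x4, takes a point from camera to world coordinates). Camera axes: x right, y down, z forward; pixel columns grow to the right and rows downward; lengths in m; the calibration is good to about 2 mm. A picture is of the moment at which its call begins. camera_model takes no time and is no camera call.
- r.job_done(): hands the job in; it is judged then, once.
Trained networks look in the newest picture that a camera, given by its name, has taken for a name from the list of things; names that differ only in an ending like _2 or _b are one class to them, and where a whole thing is asked for, a point or a joint stands for the part that bears it (a point fixed in the world has none). Each returns a list of dicts, best first, with "score" (0 to 1); they miss things now and then, are a little off and sometimes report something else, mostly with a low value. They report only what shows in the picture. A call takes as long as a camera call. They do not tell look-alikes from the thing itself.
- r.masks_of(camera, name): "mask" (400x640 bool, what is visible of it).
- r.mark_of(camera, name): "xyz" ([x, y, z] in m, in world coordinates, good to about 4 mm: a listed point, or the origin of a listed thing).
The state is a dict: "t": time; "joints": joint angles; "qd": joint speeds; "effort": joint torques, N m; "tool_pos": TCP position; "tool_rot": TCP orientation; "wrist_force": force on the tool from outside, world axes, zero at the start; "torque": the same for the moment, N m; "width": opening from 0.0 (shut) to 1.0 (fully open); "finger_force": force on a finger pad.
Only numpy, scipy, OpenCV 4.12 (cv2) and the standard library are available. Lean on these libraries where they do the work, as an engineer would, in place of code of your own. Each camera call takes 0.05 s, during which the arm holds its last target. There are 200 camera calls.

### The job

Get the strapped white plaster mould ready for filling. First take the aluminium straightedge by its wooden grip and lay it flat on the table with its long steel-lined edge flush along the foot of the mould's front face, about centred on that face so that it shuts the drain slot, and let go of it. Then push the orange pouring tube fully home onto the mould's slanting grey filler port and let go, leaving the straightedge flush and everything else on the table where it stands.

Things in the scene. Friction and masses are not known exactly. Their poses are not given: they have to be found in the camera images.
- straightedge: Loose aluminium plate lying flat, 0.38 kg: 100 (x) by 170 (y) by 8 mm thick. Origin at the centre of its underside, z up. Working edge: the long edge at x = +50 mm, marked by a thin dark steel line on top. A wooden grip rib stands on it, 14 mm thick (x), 90 mm long (y), from 8 to 42 mm above the underside, centred at x = -40 mm (90 mm behind the working edge).
- edge_left (a point): end of the straightedge's working edge at its y = +85 mm, mid-thickness (4 mm above its underside)
- edge_right (a point): the same at the other end, y = -85 mm
- grip (a point): the middle of the wooden grip rib, 34 mm above the straightedge's underside; pinch the rib across its 14 mm (the straightedge's x). Let go of, the straightedge slides on the table under a push of a few newtons on the rib and squares itself to the face
- mould: Fixed white plaster block with a black strap, 130 (x) by 200 (y) by 110 mm high, on the table. Origin at the centre of its underside. Front face: the flat upright plane x = -65 mm, looking roughly at the robot. Drain slot: 60 mm wide, 7 mm high, in the middle of that face's foot (y = 0); a blue mark on the mould's top by the front edge lies over it.
- port: Grey filler port fixed on the mould's top: a round spigot, 22 mm in diameter, 40 mm long, tip chamfered, on a shoulder 38 mm in diameter. Origin at the shoulder's centre, z outward along the spigot. The shoulder's centre is at (20, 0, 135) mm in the mould's frame; the spigot leans 0.55 rad from vertical towards the mould's front (its -x).
- port_home (a point): point on the port's axis 40 mm beyond the shoulder (the tip of the spigot): where the tube's middle lies when it is fully home
- tube: Loose rigid orange tube standing upright, 60 g, 80 mm long, 36 mm outside and 26 mm inside diameter, open at both ends (either end fits). Origin at the centre of its lower end, z up along it. It goes over the spigot with 2 mm clearance all round until its end meets the shoulder; it slides freely and stays on when let go.
- tube_mid (a point): the middle of the tube on its axis, 40 mm from either end
- glaze_jar: bystander: yellow jar with a green cap, 64 mm across, 85 mm high; leave alone
- bowl: bystander: white bowl, 110 mm across, 50 mm high; leave alone
- spool: bystander: small turned wooden stopper, 44 mm across, 55 mm high; leave alone
- brush: bystander: brush lying on the table; leave alone
- offcut: bystander: yellowish plaster offcut, 50 by 35 by 22 mm; leave alone
- slip_cup: bystander: black plastic cup, 72 mm across, 60 mm high; leave alone
Not all that is in view belongs to the job. What is shaped like the straightedge but blue or red is not meant.

How it is judged:
On the way, in this order (a step that is already met when the one before it is completed fails the run):
1. the straightedge lies flat, its working edge flush along the foot of the mould's front face and centred over the drain slot, let go of (x of edge_left in the frame of mould between -0.068 and -0.06 m and x of edge_right in the frame of mould between -0.068 and -0.06 m and y of straightedge in the frame of mould between -0.025 and 0.025 m and angle between straightedge's own z axis and vertical below 0.05 rad and height (world z) of straightedge below 0.005 m and contact force between the fingers and straightedge below 0.05 N and linear speed of straightedge below 0.01 m/s), for 0.3 s.
2. the tube is fully home on the filler port, let go of (distance between tube_mid and port_home below 0.006 m and angle between the z axis of tube and the z axis of port, either way round below 0.13 rad and contact force between the fingers and tube below 0.05 N and linear speed of tube below 0.01 m/s), for 0.3 s.
At the end, for the whole second after the job is handed in: Straightedge flat on the table, both ends of its working edge within 3 mm of the mould's front face, its middle within 25 mm of the face's middle; tube on the port, its middle within 6 mm of the home point, its axis within 0.13 rad of the port's; both let go of and at rest (all of step 1 and all of step 2); the robot touches nothing.
It fails at once if a bystander is shifted by more than 30 mm (distance of any of glaze_jar, bowl, spool, brush, offcut, slip_cup from where it was at the start of the episode above 0.03 m).
It also fails if it takes over 51 s, if anything falls off the work surface, if the arm or the gripper's body presses on something with over 40 N, if the wrist force passes 120 N, or if a joint passes its speed limit or range.

## Working session

There is one attempt and no reset: what is moved stays moved. The work goes in short steps, Python scripts to look and compute and a tool call to move; the robot and the scene stay as the last step left them, time stands still between calls to the robot, and variables do not carry over. Pictures are saved under pics/ and viewed, at most 10 in all, crops included, and the job is handed in when it is done.

Besides the shell and the picture viewer there is one more tool, called as name(argument=value, ...), one argument or row to a line, values as JSON. drive_tool: Moves the arm, as the interface text tells. Its arguments: {"type":"object","properties":{"motion":{"type":"array","items":{"type":"array","items":{"type":"number"}}},"force":{"type":"number"}},"required":["motion"]}

```bash
mkdir -p pics; ls; python3 - <<'E'
from rig import r
import cv2,numpy as np
for c in("scene","top"):
    p,d=r.snapshot(c); cv2.imwrite(f"pics/{c}0.png",p); np.save(f"{c}0.npy",d)
    m=r.camera_model(c); print(c,np.round(m["camera_matrix"],1).tolist(),m["D"],np.round(m["extrinsics"],3).tolist())
    for n in("straightedge","grip","edge_left","edge_right","mould","port","port_home","tube","tube_mid","glaze_jar","bowl","spool","brush","offcut","slip_cup"):
        print(n,[(round(float(q["score"]),2),np.round(q["xyz"],3).tolist()) for q in r.mark_of(c,n)][:4])
print(r.get_state())
E
```

```text
pics
scene [[451.9, 0.0, 321.2], [0.0, 451.9, 202.1], [0.0, 0.0, 1.0]] [-0.04566892  0.          0.          0.          0.        ] [[-0.129, 0.754, -0.645, 1.221], [0.992, 0.097, -0.084, 0.121], [-0.001, -0.65, -0.76, 0.953], [0.0, 0.0, 0.0, 1.0]]
straightedge [(0.95, [0.372, -0.011, 0.0]), (0.84, [0.505, 0.323, -0.005]), (0.8, [0.278, 0.267, 0.002]), (0.71, [0.674, -0.355, -0.0])]
grip [(0.82, [0.273, 0.306, 0.035]), (0.57, [0.471, 0.304, 0.03]), (0.38, [0.499, 0.422, 0.007]), (0.16, [0.659, 0.301, -0.002])]
edge_left [(0.84, [0.501, 0.422, 0.006]), (0.78, [0.455, -0.055, 0.007]), (0.6, [0.366, 0.23, 0.008])]
edge_right [(0.94, [0.286, -0.064, 0.002]), (0.86, [0.594, 0.278, 0.002]), (0.73, [0.202, 0.209, 0.002]), (0.42, [0.681, 0.375, -0.004])]
mould [(0.96, [0.672, 0.04, -0.003])]
port [(0.78, [0.697, 0.044, 0.137])]
port_home [(0.83, [0.672, 0.041, 0.167]), (0.26, [0.66, 0.299, -0.001])]
tube [(0.72, [0.456, -0.32, -0.001])]
tube_mid [(0.65, [0.459, -0.317, 0.039])]
glaze_jar [(0.91, [0.657, 0.298, -0.003])]
bowl [(0.7, [0.676, -0.355, 0.001])]
spool [(0.79, [0.644, -0.23, 0.002
[... 1438 characters left out ...]
05, 0.323, 0.003])]
{'t': 1.6, 'joints': array([ 1.17604322e+00,  2.86319405e-01,  1.57670655e+00, -8.68183456e-06,
        1.27859012e+00, -1.49953479e-01]), 'qd': array([ 0.00133084,  0.00075562, -0.00038877, -0.00099321, -0.0001164 ,
        0.00168515]), 'effort': array([ 8.98621711e-04, -4.05952764e+01, -2.92930502e+01, -9.67345909e-05,
        6.64067411e-04,  6.51446342e-06]), 'tool_pos': array([0.16353142, 0.65487652, 0.25630836]), 'tool_rot': array([ 1.22093176e-01,  9.92518643e-01, -1.23994483e-05,  8.52895470e-07]), 'wrist_force': array([-0.14783287, -0.18912283,  0.61680433]), 'torque': array([0.02418048, 0.00031805, 0.02932839]), 'finger_force': 0.0, 'width': 0.9998225862097428}
```

View pics/scene0.png

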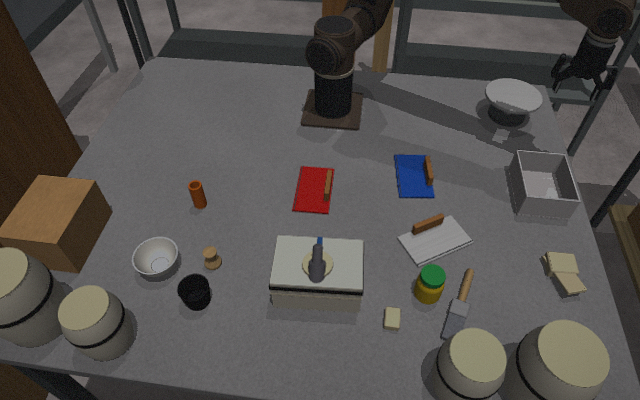

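View pics/top0.png

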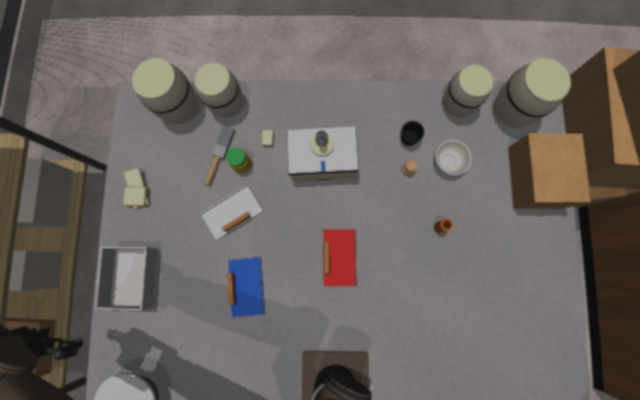

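The scene shows three straightedge-like plates: white/aluminium at scene (435,240) / top (232,212), blue at (414,176) and red at (314,190). I choose the bare-metal one. The tube is at scene (198,194). The similar-coloured stopper at (212,258) is the spool.

```bash
cat > h.py <<'E'
from rig import r
import cv2,numpy as np
from scipy.spatial.transform import Rotation as R
def world(c,d,uv):
    m=r.camera_model(c);K=np.array(m["camera_matrix"]);D=np.array(m["D"]);T=np.array(m["extrinsics"])
    uv=np.asarray(uv,float);n=cv2.undistortPoints(uv.reshape(-1,1,2),K,D)[:,0]
    z=d[uv[:,1].astype(int),uv[:,0].astype(int)]
    P=np.c_[n*z[:,None],z][z>0]
    return P@T[:3,:3].T+T[:3,3]
def cloud(c,d,mask):
    v,u=np.nonzero(mask);return world(c,d,np.c_[u,v])
def rect(P):
    (cx,cy),(w,h),a=cv2.minAreaRect((P[:,:2]*1000).astype(np.float32))
    return np.round([cx,cy,w,h,a],1)
E
python3 - <<'E'
from h import *
for c in("scene","top"):
    p,d=r.snapshot(c)
    for n,zr in(("straightedge",(0,.016)),("straightedge",(.035,.05)),("mould",(.1,.118)),("tube",(.02,.1))):
        for q in r.masks_of(c,n)[:4]:
            P=cloud(c,d,q["mask"]);Q=P[(P[:,2]>zr[0])&(P[:,2]<zr[1])]
            if len(Q)<5: continue
            print(c,n,zr,round(float(q["score"]),2),len(P),len(Q),np.round(np.median(Q,0),4),rect(Q))
p=cv2.imread("pics/scene0.png")
cv2.imwrite("pics/crop1.png",np.hstack([cv2.resize(p[200:280,380:490],None,fx=4,fy=4),cv2.resize(p[225:305,260:350],None,fx=4,fy=4)]))
E
```

```text
scene straightedge (0, 0.016) 0.97 2208 1923 [0.5116 0.3232 0.0073] [497.2 318.  119.9 172.   32.8]
scene straightedge (0, 0.016) 0.96 1556 1329 [0.2914 0.2646 0.0059] [280.5 267.1 174.6  96.9   6.9]
scene straightedge (0, 0.016) 0.71 1619 1433 [ 0.3818 -0.0164  0.0058] [ 3.676e+02 -1.210e+01  1.793e+02  1.016e+02  3.000e-01]
scene straightedge (0.035, 0.05) 0.97 2208 162 [0.4748 0.3004 0.0392] [473.  300.9  16.9  86.6  33.1]
scene straightedge (0.035, 0.05) 0.96 1556 118 [0.2783 0.3061 0.0397] [273.7 306.1  92.1  14.6   6.3]
scene straightedge (0.035, 0.05) 0.71 1619 127 [0.3719 0.0286 0.0392] [369.6  28.5  94.4  14.1   1.2]
scene mould (0.1, 0.118) 0.62 6620 3979 [0.6815 0.0469 0.1085] [674.6  41.4 134.5 201.6   3.9]
scene tube (0.02, 0.1) 0.88 360 305 [ 0.4726 -0.313   0.0601] [ 465.  -316.1   37.5   34.5   82.4]
top straightedge (0, 0.016) 0.9 1891 1743 [ 0.3649 -0.0166  0.0086] [368.5 -14.3 175.1 101.4   1.7]
top straightedge (0, 0.016) 0.68 1827 1608 [0.5084 0.3275 0.0087] [504.1 325.3 105.9 175.8  32.7]
top straightedge (0, 0.016) 0.63 2030 1802 [0.276  0.2647 0.0088] [277.4 272.5 174.2 111.4   7.6]
top straightedge (0.035, 0.05) 0.9 1891 144 [0.3697 0.0281 0.0424] [367.1  28.2  87.3  11.8   0.4]
top straightedge (0.035, 0.05) 0.68 1827 152 [0.4705 0.3016 0.0425] [470.3 301.3  15.8  89.4  32.7]
top straightedge (0.035, 0.05) 0.63 2030 159 [0.2715 0.308  0.0429] [272.5 308.3  84.4  15.7   4.1]
top mould (0.1, 0.118) 0.58 3487 2581 [0.6615 0.0408 0.1105] [672.6  40.9 132.9 202.6   3.3]
top mould (0.1, 0.118) 0.21 177 10 [0.7259 0.0504 0.1121] [711.4  52.   22.9  46.5  56. ]
top tube (0.02, 0.1) 0.7 197 181 [ 0.4601 -0.3109  0.0631] [ 459.4 -314.9   33.8   33.5    2.7]
```

View pics/crop1.png

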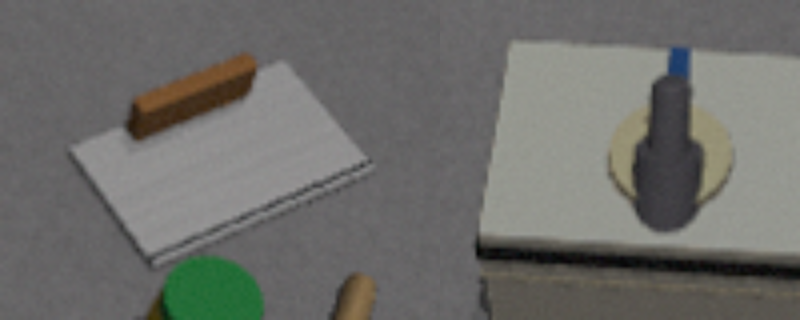

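Close crop confirms it: bare metal plate, wooden rib on the near side and dark steel line on the far edge, at yaw ≈33°. The mould is at ≈(0.673, 0.041), yaw ≈3.5°, with the port leaning towards the blue mark.

drive_tool(
  motion=[
    [-0.0192,-0.0134,0.0068,0,0,0,1],
    [-0.0192,-0.0134,0.0068,0,0,0,1],
    [-0.0192,-0.0134,0.0068,0,0,0,1],
    [-0.0192,-0.0134,0.0068,0,0,0,1],
    [-0.0192,-0.0134,0.0068,0,0,0,1],
    [-0.0192,-0.0134,0.0068,0,0,0,1],
    [-0.0192,-0.0134,0.0068,0,0,0,1],
    [-0.0192,-0.0134,0.0068,0,0,0,1],
    [-0.0192,-0.0134,0.0068,0,0,0,1],
    [-0.0192,-0.0134,0.0068,0,0,0,1],
  ],
  force=60,
)

```text
t: 2.93
tool_pos: [0.318, 0.4775, 0.1882]
tool_rot: [0.122, 0.993, 0.0, 0.0]
wrist_force: [-0.0, 1.0, 0.0]
width: 1.0
finger_force: 0.0
```

drive_tool(
  motion=[
    [-0.0192,-0.0134,0.0068,0,0,0,1],
    [-0.0192,-0.0134,0.0068,0,0,0,1],
    [-0.0192,-0.0134,0.0068,0,0,0,1],
    [-0.0192,-0.0134,0.0068,0,0,0,1],
    [-0.0192,-0.0134,0.0068,0,0,0,1],
    [-0.0192,-0.0134,0.0068,0,0,0,1],
    [-0.0192,-0.0134,0.0068,0,0,0,1],
    [-0.0192,-0.0134,0.0068,0,0,0,1],
    [-0.0192,-0.0134,0.0068,0,0,0,1],
    [-0.0192,-0.0134,0.0068,0,0,0,1],
  ],
)

```text
t: 3.77
tool_pos: [0.472, 0.3009, 0.1203]
tool_rot: [0.122, 0.993, 0.0, 0.0]
wrist_force: [0.9, 0.4, -0.7]
width: 0.999
finger_force: 0.0
```

drive_tool(
  motion=[
    [0,0,0,0,0,0.107,1],
    [0,0,0,0,0,0.107,1],
    [0,0,0,0,0,0.107,1],
    [0,0,0,0,0,0.107,1],
    [0,0,0,0,0,0.107,1],
    [0,0,0,0,0,0.107,1],
    [0,0,0,0,0,0.107,1],
    [0,0,0,0,0,0,1],
    [0,0,0,0,0,0,1],
  ],
)

```text
t: 4.52
tool_pos: [0.4712, 0.3018, 0.1205]
tool_rot: [0.475, 0.88, 0.0, 0.0]
wrist_force: [1.5, -0.1, -0.5]
width: 0.997
finger_force: 0.0
```

```bash
cat >> h.py <<'E'
def goto(p,yaw=None,Rt=None):
    s=r.get_state();R0=R.from_quat(s["tool_rot"])
    if Rt is None:
        c,q=np.cos(yaw),np.sin(yaw); Rt=R.from_matrix(np.array([[q,c,0],[-c,q,0],[0,0,-1]]))  # tool y at yaw
        Rb=R.from_matrix(np.array([[-q,-c,0],[c,-q,0],[0,0,-1]]))
        Rt=min((Rt,Rb),key=lambda a:(R0.inv()*a).magnitude())
    print("t",round(s["t"],2),"pos",np.round(s["tool_pos"],4),"shift",np.round(R0.inv().apply(np.array(p)-s["tool_pos"]),4),"turn",np.round((R0.inv()*Rt).as_rotvec(),4),"w",round(s["width"],3),"F",np.round(s["wrist_force"],2),s["finger_force"],"q",np.round(s["joints"],2))
E
python3 -c "
from h import *
goto([.4712,.3012,.12],.575)"
```

```text
Traceback (most recent call last):
  File "h.py", line 18, in goto
    c,q=np.cos(yaw),np.sin(yaw); Rt=R.from_matrix(np.array([[q,c,0],[-c,q,0],[0,0,-1]]))  # tool y at yaw
                                    ~~~~~~~~~~~~~^^^^^^^^^^^^^^^^^^^^^^^^^^^^^^^^^^^^^^^
  File "scipy/spatial/transform/_rotation.pyx", line 1143, in scipy.spatial.transform._rotation.Rotation.from_matrix
ValueError: Non-positive determinant (left-handed or null coordinate frame) in rotation matrix 0: [[ 0.54383479  0.8391923   0.        ]
 [-0.8391923   0.54383479  0.        ]
 [ 0.          0.         -1.        ]].
```

```bash
sed -i 's/\[\[q,c,0\],\[-c,q,0\]/[[-q,c,0],[c,q,0]/; s/\[\[-q,-c,0\],\[c,-q,0\]/[[q,-c,0],[-c,-q,0]/' h.py; python3 -c "
from h import *
goto([.4715,.3012,.12],.575)"
```

```text
t 4.52 pos [0.4712 0.3018 0.1205] shift [-0.0007 -0.0001  0.0005] turn [0.0003 0.0001 0.0048] w 0.997 F [ 1.46 -0.06 -0.46] 0.0 q [ 0.39  0.19  1.96 -0.    0.99 -0.19]
```

drive_tool(
  motion=[
    [0,0,0.0135,0,0,0,1],
    [0,0,0.0135,0,0,0,1],
    [0,0,0.0135,0,0,0,1],
    [0,0,0.0135,0,0,0,1],
    [0,0,0.0135,0,0,0,1],
    [0,0,0.0125,0,0,0,1],
    [0,0,0,0,0,0,1],
    [0,0,0,0,0,0,-1],
    [0,0,0,0,0,0,-1],
    [0,0,0,0,0,0,-1],
    [0,0,0,0,0,0,-1],
    [0,0,0,0,0,0,-1],
  ],
  force=70,
)

```text
t: 5.52
tool_pos: [0.4717, 0.302, 0.0412]
tool_rot: [0.477, 0.879, 0.001, 0.0]
wrist_force: [0.8, 0.7, 1.1]
width: 0.3
finger_force: 0.0
```

drive_tool(
  motion=[
    [0,0,0,0,0,0,-1],
    [0,0,0,0,0,0,-1],
    [0,0,0,0,0,0,-1],
    [0,0,0,0,0,0,-1],
  ],
)

```text
t: 5.85
tool_pos: [0.4716, 0.3019, 0.0411]
tool_rot: [0.477, 0.879, 0.0, 0.0]
wrist_force: [-2.1, -0.8, 5.7]
width: 0.151
finger_force: 70.6
```

```bash
python3 -c "
from h import *
goto([.49,.03,.048],.062)"
```

```text
t 5.85 pos [0.4716 0.3019 0.0411] shift [-0.2379 -0.1329 -0.0069] turn [0.0009 0.     0.5151] w 0.151 F [-2.14 -0.81  5.73] 70.64492225646973 q [ 0.39  0.31  1.98 -0.    0.84 -0.19]
```

drive_tool(
  motion=[
    [0,0,-0.005,0,0,0,-1],
    [0,0,-0.005,0,0,0,-1],
    [0,0,0,0,0,0.04,-1],
    [0,0,0,0,0,0.075,-1],
    [0,0,0,0,0,0.09,-1],
    [0,0,0,0,0,0.09,-1],
    [0,0,0,0,0,0.09,-1],
    [0,0,0,0,0,0.09,-1],
    [0,0,0,0,0,0.04,-1],
    [0,0,0,0,0,0,-1],
  ],
)

```text
t: 6.68
tool_pos: [0.4701, 0.3014, 0.0494]
tool_rot: [0.685, 0.728, -0.001, -0.001]
wrist_force: [0.8, 0.6, -3.9]
width: 0.15
finger_force: 69.3
```

```bash
python3 -c "
from h import *
goto([.49,.03,.05],.062)"
```

```text
t 6.68 pos [0.4701 0.3014 0.0494] shift [-0.2721  0.0032 -0.0005] turn [-0.0023  0.0007 -0.0008] w 0.15 F [ 0.75  0.63 -3.95] 69.28218126296997 q [0.39 0.3  1.99 0.   0.86 0.33]
```

drive_tool(
  motion=[
    [-0.012,0.0002,0,0,0,0,-1],
    [-0.02,0.0002,0,0,0,0,-1],
    [-0.026,0.0003,0,0,0,0,-1],
    [-0.027,0.0003,0,0,0,0,-1],
    [-0.027,0.0003,0,0,0,0,-1],
    [-0.027,0.0003,0,0,0,0,-1],
    [-0.027,0.0003,0,0,0,0,-1],
    [-0.027,0.0003,0,0,0,0,-1],
    [-0.027,0.0003,0,0,0,0,-1],
    [-0.024,0.0003,0,0,0,0,-1],
    [-0.018,0.0002,0,0,0,0,-1],
    [-0.01,0.0002,0,0,0,0,-1],
  ],
)

```text
t: 7.68
tool_pos: [0.4909, 0.0282, 0.0502]
tool_rot: [0.685, 0.728, -0.0, 0.0]
wrist_force: [-0.0, 0.1, -3.8]
width: 0.152
finger_force: 69.3
```

drive_tool(
  motion=[
    [0,0,0,0,0,0,-1],
    [0,0,0,0,0,0,-1],
    [0,0,0,0,0,0,-1],
  ],
)

```text
t: 7.93
tool_pos: [0.4908, 0.0312, 0.0501]
tool_rot: [0.685, 0.729, -0.0, -0.0]
wrist_force: [-0.4, 1.3, -3.4]
width: 0.146
finger_force: 69.3
```

```bash
cat > m.py <<'E'
from h import *
goto([.518,.0315,.042],.062)
for c in("scene","top"):
    p,d=r.snapshot(c);cv2.imwrite("pics/now_%s.png"%c,p)
    for n in("straightedge","edge_left","edge_right","grip"):
        print(c,n,[(round(float(q["score"]),2),np.round(q["xyz"],3).tolist()) for q in r.mark_of(c,n) if q["xyz"][0]>.45 and abs(q["xyz"][1]-.04)<.14])
    for q in r.masks_of(c,"straightedge"):
        P=cloud(c,d,q["mask"]);Q=P[P[:,2]<.035]
        if len(Q)>50 and abs(Q[:,0].mean()-.54)<.04 and abs(Q[:,1].mean()-.04)<.06: print(c,len(Q),np.round(Q[:,2].mean(),4),rect(Q))
E
python3 m.py
```

```text
t 7.93 pos [0.4908 0.0312 0.0501] shift [-0.0014  0.0272  0.0081] turn [-0.0007 -0.0005  0.0007] w 0.146 F [-0.45  1.32 -3.36] 69.30250525474548 q [-0.14  0.17  2.15  0.    0.83 -0.21]
scene straightedge [(0.68, [0.529, 0.033, 0.006]), (0.55, [0.574, 0.12, 0.017])]
scene edge_left [(0.75, [0.575, 0.12, 0.014]), (0.57, [0.456, -0.059, 0.005])]
scene edge_right [(0.71, [0.586, -0.048, 0.01])]
scene grip [(0.56, [0.491, 0.03, 0.041])]
scene 1187 0.0155 [505.3  31.   81.5 175.    2.7]
top straightedge [(0.56, [0.577, 0.122, 0.016])]
top edge_left [(0.75, [0.457, -0.062, -0.003]), (0.46, [0.577, 0.122, 0.016])]
top edge_right [(0.61, [0.588, -0.048, 0.012])]
top grip []
```

drive_tool(
  motion=[
    [0,0.006,0,0,0,0,-1],
    [0,0.006,0,0,0,0,-1],
    [0,0.006,0,0,0,0,-1],
    [0,0,0.004,0,0,0,-1],
    [0,0,0.003,0,0,0,-1],
    [0,0,0.0015,0,0,0,-1],
    [0,0,0,0,0,0,-1],
    [0,0,0,0,0,0,-1],
  ],
)

```text
t: 9.2
tool_pos: [0.5088, 0.0317, 0.0415]
tool_rot: [0.685, 0.729, -0.0, -0.0]
wrist_force: [0.4, -0.3, -3.1]
width: 0.15
finger_force: 69.3
```

drive_tool(
  motion=[
    [0,0,0,0,0,0,-0.3],
    [0,0,0,0,0,0,-0.3],
    [0,0,0,0,0,0,-0.3],
    [0,0,0,0,0,0,-0.3],
    [0,0,0,0,0,0,-0.3],
    [0,0,0,0,0,0,-0.3],
  ],
)

```text
t: 9.7
tool_pos: [0.5094, 0.0316, 0.0421]
tool_rot: [0.685, 0.729, 0.0, 0.0]
wrist_force: [-0.4, 0.4, -0.8]
width: 0.346
finger_force: 0.0
```

```bash
python3 m.py
```

```text
t 9.7 pos [0.5094 0.0316 0.0421] shift [-0.0006  0.0086  0.0001] turn [0.0006 0.0001 0.    ] w 0.346 F [-0.43  0.43 -0.8 ] 0.0 q [-0.14  0.22  2.1  -0.    0.82 -0.2 ]
scene straightedge []
scene edge_left [(0.59, [0.456, -0.059, 0.007])]
scene edge_right []
scene grip [(0.9, [0.509, 0.032, 0.032]), (0.5, [0.671, 0.044, 0.172])]
scene 712 0.0093 [513.8  32.6  50.4 168.6   4.2]
top straightedge []
top edge_left [(0.9, [0.458, -0.062, -0.0])]
top edge_right [(0.43, [0.607, -0.048, 0.003])]
top grip []
```

drive_tool(
  motion=[
    [0,0.004,0,0,0,0,-0.3],
    [0,0.003,0,0,0,0,-0.3],
    [0,0.002,0,0,0,0,-0.3],
    [0,0.002,0,0,0,0,-0.3],
    [0,0.001,0,0,0,0,-0.3],
  ],
)

```text
t: 10.72
tool_pos: [0.5207, 0.0325, 0.0416]
tool_rot: [0.685, 0.729, -0.001, -0.001]
wrist_force: [-3.0, 0.0, 2.8]
width: 0.351
finger_force: 1.8
```

drive_tool(
  motion=[
    [0,0.001,0,0,0,0,-0.3],
    [0,0.001,0,0,0,0,-0.3],
  ],
)

```text
t: 10.88
tool_pos: [0.5228, 0.0326, 0.0416]
tool_rot: [0.685, 0.729, -0.0, -0.0]
wrist_force: [-3.7, 0.5, 1.7]
width: 0.346
finger_force: 1.5
```

drive_tool(
  motion=[
    [0,0.001,0,0,0,0,-0.3],
    [0,0.001,0,0,0,0,-0.3],
  ],
)

```text
t: 11.05
tool_pos: [0.5251, 0.0327, 0.0416]
tool_rot: [0.685, 0.729, 0.0, -0.0]
wrist_force: [-2.4, -0.2, 0.1]
width: 0.351
finger_force: 1.2
```

drive_tool(
  motion=[
    [0,0.001,0,0,0,0,-0.3],
    [0,0,0,0,0,0,-0.3],
  ],
)

```text
t: 11.22
tool_pos: [0.5265, 0.0327, 0.0417]
tool_rot: [0.685, 0.729, 0.0, 0.0]
wrist_force: [-2.1, -0.6, -0.9]
width: 0.354
finger_force: 0.5
```

drive_tool(
  motion=[
    [0,0.001,0,0,0,0,-0.3],
    [0,0,0,0,0,0,-0.3],
  ],
)

```text
t: 11.38
tool_pos: [0.5271, 0.0328, 0.0417]
tool_rot: [0.685, 0.729, -0.0, -0.0]
wrist_force: [-2.4, 0.7, 0.3]
width: 0.352
finger_force: 1.1
```

drive_tool(
  motion=[
    [0,0.001,0,0,0,0,-0.3],
    [0,0,0,0,0,0,-0.3],
  ],
)

```text
t: 11.55
tool_pos: [0.5272, 0.033, 0.0416]
tool_rot: [0.685, 0.729, -0.001, -0.001]
wrist_force: [-5.3, 0.5, 1.8]
width: 0.352
finger_force: 2.5
```

drive_tool(
  motion=[
    [0,0.001,0,0,0,0,-0.3],
    [0,0,0,0,0,0,-0.3],
  ],
)

```text
t: 11.72
tool_pos: [0.5274, 0.0331, 0.0416]
tool_rot: [0.685, 0.729, -0.002, -0.002]
wrist_force: [-7.4, -0.3, 4.2]
width: 0.348
finger_force: 3.7
```

drive_tool(
  motion=[
    [0,0.001,0,0,0,0,-0.3],
    [0,0,0,0,0,0,-0.3],
    [0,0,0,0,0,0,-0.3],
  ],
)

```text
t: 11.97
tool_pos: [0.5275, 0.0332, 0.0415]
tool_rot: [0.685, 0.729, -0.003, -0.003]
wrist_force: [-10.5, -0.5, 7.4]
width: 0.352
finger_force: 5.0
```

Firm stop against the face. I back off to the middle and rise clear.

drive_tool(
  motion=[
    [0,-0.003,0,0,0,0,-0.3],
    [0,-0.003,0,0,0,0,-0.3],
    [0,-0.004,0,0,0,0,-0.3],
    [0,0,0,0,0,0,-0.3],
    [0,0,0,0,0,0,-0.3],
    [0,0,0,0,0,0,-0.3],
  ],
)

```text
t: 12.47
tool_pos: [0.5206, 0.0322, 0.0421]
tool_rot: [0.685, 0.729, 0.0, 0.001]
wrist_force: [-0.6, -0.2, 0.7]
width: 0.346
finger_force: 0.0
```

drive_tool(
  motion=[
    [0,0,-0.01,0,0,0,-0.3],
    [0,0,-0.02,0,0,0,-0.3],
    [0,0,-0.025,0,0,0,-0.3],
    [0,0,-0.03,0,0,0,-0.3],
    [0,0,-0.03,0,0,0,0],
    [0,0,-0.03,0,0,0,0.5],
    [0,0,-0.03,0,0,0,1],
    [0,0,-0.025,0,0,0,1],
    [0.03,-0.01,0,0,0,0,1],
    [0.03,-0.02,0,0,0,0,1],
    [0.03,-0.02,0,0,0,0,1],
    [0.03,-0.02,0,0,0,0,1],
  ],
)

```text
t: 13.47
tool_pos: [0.4421, 0.1486, 0.2429]
tool_rot: [0.685, 0.728, 0.001, 0.0]
wrist_force: [0.2, 0.7, -0.4]
width: 0.998
finger_force: 0.0
```

```bash
cat >> m.py <<'E'
import sys
for c in("scene","top"):
    p,d=r.snapshot(c)
    for n in("port","port_home","tube","tube_mid","mould"):
        print(c,n,[(round(float(q["score"]),2),np.round(q["xyz"],4).tolist()) for q in r.mark_of(c,n)])
    a=cv2.imread("pics/now_%s.png"%c)
    k=a[190:310,240:400] if c=="scene" else a[100:220,260:420]
    cv2.imwrite("pics/%s_%s.png"%(sys.argv[1],c),cv2.resize(k,None,fx=4,fy=4))
E
python3 m.py a
```

```text
t 13.47 pos [0.4421 0.1486 0.2429] shift [-0.1216  0.0683  0.201 ] turn [ 0.0017 -0.0003 -0.0011] w 0.998 F [ 0.17  0.67 -0.41] 0.0 q [ 0.11 -0.18  2.09  0.    1.23  0.05]
scene straightedge [(0.8, [0.56, 0.036, -0.003])]
scene edge_left [(0.97, [0.453, -0.054, 0.006])]
scene edge_right []
scene grip [(0.95, [0.519, 0.031, 0.029])]
top straightedge [(0.68, [0.554, 0.039, 0.003])]
top edge_left [(0.95, [0.603, 0.124, 0.005]), (0.8, [0.459, -0.067, -0.001])]
top edge_right [(0.71, [0.615, -0.044, 0.004])]
top grip [(0.89, [0.515, 0.032, 0.033])]
scene port [(0.83, [0.6915, 0.044, 0.1363])]
scene port_home [(0.83, [0.6727, 0.0397, 0.1678])]
scene tube [(0.67, [0.4591, -0.3179, -0.0016])]
scene tube_mid [(0.66, [0.4595, -0.3178, 0.0395])]
scene mould [(0.76, [0.673, 0.0386, -0.0013])]
top port [(0.57, [0.6953, 0.0366, 0.13])]
top port_home [(0.45, [0.6743, 0.0428, 0.1649])]
top tube [(0.67, [0.6816, 0.3787, 0.002]), (0.53, [0.4627, -0.3166, 0.0005])]
top tube_mid [(0.56, [0.461, -0.3159, 0.0402])]
top mould [(0.57, [0.6692, 0.0368, -0.002])]
```

View pics/a_top.png

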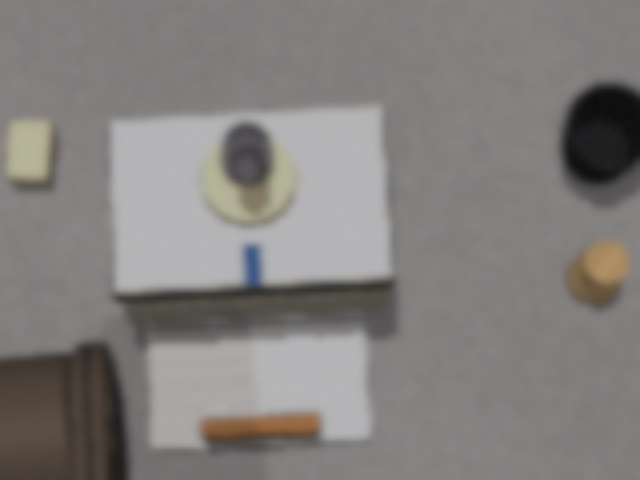

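```bash
cat > pj.py <<'E'
from h import *
def proj(c,P):
    m=r.camera_model(c);T=np.linalg.inv(np.array(m["extrinsics"]))
    return cv2.projectPoints(np.array(P,float),cv2.Rodrigues(T[:3,:3])[0],T[:3,3],np.array(m["camera_matrix"]),np.array(m["D"]))[0][:,0]
if __name__=="__main__":
    print((proj("top",[[.608,.037,z] for z in(0,.008,.11)]+[[.59,.037,.008]])-[260,100])*4)
    p,d=r.snapshot("top")
    P=[world("top",d,[[260+240/4,100+y/4]])[0] for y in range(270,380,8)]
    print(np.round(P,3))
E
python3 pj.py
```

```text
[[255.6243644  319.07736508]
 [255.45554496 316.75113629]
 [253.08066135 284.03360368]
 [255.26795986 339.2809969 ]]
[[0.618 0.046 0.109]
 [0.612 0.046 0.113]
 [0.607 0.046 0.106]
 [0.605 0.047 0.091]
 [0.606 0.048 0.063]
 [0.605 0.048 0.042]
 [0.607 0.049 0.01 ]
 [0.601 0.049 0.007]
 [0.594 0.049 0.007]
 [0.588 0.049 0.009]
 [0.582 0.049 0.004]
 [0.575 0.049 0.007]
 [0.569 0.049 0.004]
 [0.562 0.049 0.011]]
```

The dark band by the face is the mould's shadow: depth there reads plate height right up to x≈0.607, so the edge is flush. Next I average the marks for the port and tube.

```bash
cat > avg.py <<'E'
from h import *
def avg(names,n=4):
    o={}
    for c in("scene","top"):
        for i in range(n):
            r.snapshot(c)
            for k in names:
                q=r.mark_of(c,k)
                if q: o.setdefault((k,c),[]).append(q[0]["xyz"])
    for k,v in o.items(): print(k,len(v),np.round(np.median(v,0),4),np.round(np.std(v,0),4))
E
python3 - <<'E'
from avg import *
avg(["port","port_home","tube_mid","mould"],4)
for c in("scene","top"):
    p,d=r.snapshot(c)
    for n,z0 in(("port",.12),("tube",.07)):
        for q in r.masks_of(c,n)[:1]:
            P=cloud(c,d,q["mask"]);P=P[P[:,2]>z0];print(c,n,len(P),np.round(P.min(0),4),np.round(P.max(0),4),rect(P))
goto([.46,-.3165,.13],.062)
E
```

```text
('port', 'scene') 4 [0.695  0.0426 0.1352] [0.001  0.0011 0.0011]
('port_home', 'scene') 4 [0.6721 0.0403 0.168 ] [0.0012 0.0009 0.0011]
('tube_mid', 'scene') 4 [ 0.4584 -0.315   0.0419] [0.0017 0.0007 0.0016]
('mould', 'scene') 4 [ 0.6726  0.0423 -0.001 ] [0.0013 0.0015 0.0005]
('port', 'top') 4 [0.6956 0.0373 0.1317] [0.002  0.0011 0.0008]
('port_home', 'top') 4 [0.6738 0.0415 0.1664] [0.0017 0.0027 0.0011]
('tube_mid', 'top') 4 [ 0.459  -0.3144  0.0392] [0.1234 0.2312 0.0156]
('mould', 'top') 4 [ 0.6732  0.0393 -0.0026] [0.0008 0.0011 0.0016]
scene port 402 [0.6693 0.0251 0.1203] [0.7251 0.0612 0.1717] [696.9  43.   55.7  34.4   8. ]
scene tube 71 [ 0.4481 -0.3311  0.0701] [ 0.484  -0.2988  0.0817] [ 466.4 -315.8   34.6   31.    46.6]
top port 141 [0.6661 0.0239 0.121 ] [0.7234 0.0552 0.1735] [6.948e+02 3.950e+01 5.730e+01 3.120e+01 2.000e-01]
top tube 65 [ 0.4442 -0.3317  0.0705] [ 0.476  -0.2987  0.0853] [ 460.9 -315.1   31.5   31.9   25.1]
t 17.02 pos [0.4429 0.1477 0.2418] shift [-0.4644 -0.0116  0.1118] turn [ 0.  0. -0.] w 1.001 F [0.22 0.08 0.21] 0.0 q [ 0.1  -0.17  2.09 -0.    1.23  0.04]
```

drive_tool(
  motion=[
    [-0.02,-0.0005,0,0,0,0,1],
    [-0.035,-0.0009,0,0,0,0,1],
    [-0.035,-0.0009,0,0,0,0,1],
    [-0.035,-0.0009,0,0,0,0,1],
    [-0.035,-0.0009,0,0,0,0,1],
    [-0.035,-0.0009,0,0,0,0,1],
    [-0.035,-0.0009,0.01,0,0,0,1],
    [-0.035,-0.0009,0.01,0,0,0,1],
    [-0.035,-0.0009,0.02,0,0,0,1],
    [-0.035,-0.0009,0.02,0,0,0,1],
    [-0.035,-0.0009,0.02,0,0,0,1],
    [-0.035,-0.0009,0.02,0,0,0,1],
  ],
  force=35,
)

```text
t: 18.02
tool_pos: [0.4574, -0.259, 0.1411]
tool_rot: [0.685, 0.729, 0.0, 0.0]
wrist_force: [-0.0, -0.7, 0.3]
width: 0.998
finger_force: 0.0
```

drive_tool(
  motion=[
    [-0.03,-0.0007,0,0,0,0,1],
    [-0.02,-0.0005,0,0,0,0,1],
    [-0.01,-0.0003,0,0,0,0,1],
    [0,0,0,0,0,0,1],
    [0,0,0,0,0,0,1],
  ],
)

```text
t: 18.43
tool_pos: [0.4598, -0.3168, 0.1419]
tool_rot: [0.685, 0.729, 0.0, -0.0]
wrist_force: [-0.9, 0.9, 0.1]
width: 1.0
finger_force: 0.0
```

```bash
python3 -c "
from h import *
goto([.46,-.315,.064],.062)"
```

```text
t 18.43 pos [ 0.4598 -0.3168  0.1419] shift [0.0017 0.0003 0.0779] turn [-0.     -0.0006 -0.0005] w 1.0 F [-0.87  0.9   0.11] 0.0 q [-0.79  0.16  1.95  0.    1.03 -0.85]
```

drive_tool(
  motion=[
    [0.0015,0,0.013,0,0,0,1],
    [0,0,0.013,0,0,0,1],
    [0,0,0.013,0,0,0,1],
    [0,0,0.013,0,0,0,1],
    [0,0,0.013,0,0,0,1],
    [0,0,0.013,0,0,0,1],
    [0,0,0,0,0,0,-0.1],
    [0,0,0,0,0,0,-0.1],
    [0,0,0,0,0,0,-0.1],
    [0,0,0,0,0,0,-0.3],
    [0,0,0,0,0,0,-0.3],
    [0,0,0,0,0,0,-0.3],
  ],
)

```text
t: 19.43
tool_pos: [0.4603, -0.3163, 0.0649]
tool_rot: [0.685, 0.729, -0.0, 0.001]
wrist_force: [0.9, 0.9, 1.2]
width: 0.402
finger_force: 35.9
```

drive_tool(
  motion=[
    [0,0,0,0,0,0,-0.4],
    [0,0,0,0,0,0,-0.4],
    [0,0,0,0,0,0,-0.4],
  ],
)

```text
t: 19.68
tool_pos: [0.4603, -0.3162, 0.0648]
tool_rot: [0.685, 0.729, -0.0, 0.001]
wrist_force: [0.6, 0.1, 3.8]
width: 0.404
finger_force: 36.1
```

drive_tool(
  motion=[
    [0,0,-0.01,0,0,0,-0.4],
    [0,0,-0.025,0,0,0,-0.4],
    [0,0,-0.033,0,0,0,-0.4],
    [0,0,-0.033,0,0,0,-0.4],
    [0,0,-0.033,0,0,0,-0.4],
    [0,0,-0.033,0,0,0,-0.4],
    [0,0,-0.025,0,0,0,-0.4],
    [0,0,-0.008,0,0,0,-0.4],
    [0.01,0.005,0,0,0,0,-0.4],
    [0.02,0.01,0,0,0,0,-0.4],
    [0.026,0.012,0,0,0,0,-0.4],
    [0.026,0.012,0,0,0,0,-0.4],
  ],
)

```text
t: 20.68
tool_pos: [0.4925, -0.2292, 0.2603]
tool_rot: [0.685, 0.728, -0.0, -0.003]
wrist_force: [0.3, 0.5, -0.4]
width: 0.4
finger_force: 35.8
```

drive_tool(
  motion=[
    [0.028,0.013,0,0,0,0,-0.4],
    [0.028,0.013,0,0,0,0,-0.4],
    [0.028,0.013,0,0,0,0,-0.4],
    [0.028,0.013,0,0,0,0,-0.4],
    [0.028,0.013,0,0,0,0,-0.4],
    [0.028,0.013,0,0,0,0,-0.4],
    [0.028,0.013,0,0,0,0,-0.4],
    [0.028,0.013,0,0,0,0,-0.4],
    [0.02,0.01,0,0,0,0,-0.4],
    [0.012,0.006,0,0,0,0,-0.4],
    [0.006,0.003,0,0,0,0,-0.4],
  ],
)

```text
t: 21.6
tool_pos: [0.5991, 0.0401, 0.2609]
tool_rot: [0.684, 0.729, -0.001, -0.002]
wrist_force: [-0.8, 0.3, -0.9]
width: 0.401
finger_force: 35.8
```

drive_tool(
  motion=[
    [0,0,0,-0.08,0,0,-0.4],
    [0,0,0,-0.1,0,0,-0.4],
    [0,0,0,-0.1,0,0,-0.4],
    [0,0,0,-0.1,0,0,-0.4],
    [0,0,0,-0.1,0,0,-0.4],
    [0,0,0,-0.07,0,0,-0.4],
    [0,0,0,0,0,0,-0.4],
    [0,0,0,0,0,0,-0.4],
  ],
)

```text
t: 22.27
tool_pos: [0.5987, 0.0372, 0.2622]
tool_rot: [0.66, 0.701, 0.196, 0.185]
wrist_force: [-0.0, -0.2, -0.8]
width: 0.406
finger_force: 35.9
```

```bash
cat > ins.py <<'E'
from avg import *
yaw=.062;mould=np.array([.6735,.0408,0]);Rm=R.from_euler("z",yaw)
port=mould+Rm.apply([.02,0,.135]);a=Rm.apply([-np.sin(.55),0,np.cos(.55)])
Zt=-a;Xt=Rm.apply([0,1,0]);Yt=np.cross(Zt,Xt);Rt=R.from_matrix(np.c_[Xt,Yt,Zt])
def pre(s,off=(0,0)): # tube end s above shoulder; off = tool x,y offset of tube axis from tcp axis
    goto(port+a*(s+.065)-Xt*off[0]-Yt*off[1],Rt=Rt)
E
python3 -c "
from ins import *
pre(.055)"
```

```text
t 22.27 pos [0.5987 0.0372 0.2622] shift [-0.001   0.0146  0.0379] turn [-0.0044  0.0002 -0.0011] w 0.406 F [-0.02 -0.16 -0.8 ] 35.86984997615218 q [-0.15 -0.12  2.06  0.17  0.67 -0.32]
```

drive_tool(
  motion=[
    [0,0.006,0.006,0,0,0,-0.4],
    [-0.001,0.006,0.008,0,0,0,-0.4],
    [0,0.0026,0.01,-0.004,0,0,-0.4],
    [0,0,0.008,0,0,0,-0.4],
    [0,0,0.006,0,0,0,-0.4],
    [0,0,0,0,0,0,-0.4],
    [0,0,0,0,0,0,-0.4],
  ],
)

```text
t: 22.85
tool_pos: [0.6322, 0.0389, 0.2378]
tool_rot: [0.659, 0.701, 0.199, 0.186]
wrist_force: [-1.4, -0.7, -0.7]
width: 0.403
finger_force: 35.9
```

```bash
cat > chk.py <<'E'
from ins import *
import sys
avg(["tube","tube_mid","port","port_home"],3)
for c,b in(("scene",(180,300,240,400)),("top",(80,200,240,400))):
    p,d=r.snapshot(c);cv2.imwrite("pics/%s_%s.png"%(sys.argv[1],c),cv2.resize(p[b[0]:b[1],b[2]:b[3]],None,fx=4,fy=4))
s=r.get_state();t=s["tool_pos"];Rn=R.from_quat(s["tool_rot"])
print("expected tube_mid",t+Rn.apply([0,0,.025]),"end",t+Rn.apply([0,0,.065]),"port",port,"home",port+.04*a)
pre(.055)
E
python3 chk.py b; python3 -c "
import cv2,numpy as np
cv2.imwrite('pics/b.png',np.vstack([cv2.imread('pics/b_scene.png')[60:360],cv2.imread('pics/b_top.png')[60:360]]))"
```

```text
('tube', 'scene') 3 [0.6653 0.04   0.1853] [0.     0.0013 0.0029]
('tube_mid', 'scene') 3 [0.6426 0.0397 0.2177] [0.0016 0.0007 0.0015]
('port', 'scene') 3 [0.6955 0.0422 0.1354] [0.0012 0.0018 0.0013]
('port_home', 'scene') 3 [0.6709 0.0405 0.1704] [0.002  0.0014 0.001 ]
('tube', 'top') 1 [0.6832 0.3787 0.0028] [0. 0. 0.]
('tube_mid', 'top') 2 [6.651e-01 7.850e-02 2.000e-04] [0.0181 0.303  0.0018]
('port', 'top') 1 [0.6613 0.3008 0.0008] [0. 0. 0.]
('port_home', 'top') 2 [ 6.547e-01 -9.720e-02 -1.000e-04] [0.0971 0.1352 0.0024]
expected tube_mid [0.64555059 0.03960499 0.21783455] end [0.66655365 0.04090883 0.18381734] port [0.69346157 0.04203921 0.135     ] home [0.67259425 0.04074377 0.16910098]
t 24.45 pos [0.6324 0.0388 0.2391] shift [-0.0005 -0.0023  0.0007] turn [0.004 0.    0.   ] w 0.4 F [-0.07 -0.04 -0.88] 35.86056366562843 q [-0.14 -0.02  2.01  0.18  0.61 -0.32]
```

View pics/b.png

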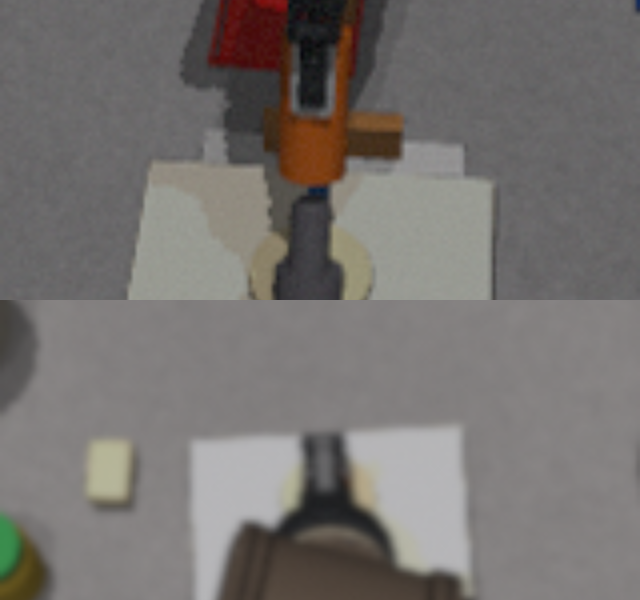

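Scene view: the tube mouth (312,180) lines up with the spigot tip (313,200), and marks from the same camera agree to ≈1 mm, so I insert.

drive_tool(
  motion=[
    [0,-0.001,0.005,0,0,0,-0.4],
    [0,0,0.005,0,0,0,-0.4],
    [0,0,0.005,0,0,0,-0.4],
    [0,0,0.004,0,0,0,-0.4],
    [0,0,0.003,0,0,0,-0.4],
  ],
)

```text
t: 24.87
tool_pos: [0.6431, 0.0395, 0.2187]
tool_rot: [0.659, 0.701, 0.199, 0.187]
wrist_force: [-0.4, 0.8, -1.3]
width: 0.402
finger_force: 35.9
```

drive_tool(
  motion=[
    [0,0,0.003,0,0,0,-0.4],
    [0,0,0.003,0,0,0,-0.4],
    [0,0,0.002,0,0,0,-0.4],
  ],
)

```text
t: 25.12
tool_pos: [0.6474, 0.0397, 0.2126]
tool_rot: [0.659, 0.701, 0.199, 0.187]
wrist_force: [-0.5, -0.9, -1.1]
width: 0.404
finger_force: 35.9
```

drive_tool(
  motion=[
    [0,0,0.004,0,0,0,-0.4],
    [0,0,0.004,0,0,0,-0.4],
    [0,0,0.004,0,0,0,-0.4],
    [0,0,0.004,0,0,0,-0.4],
    [0,0,0.002,0,0,0,-0.4],
  ],
)

```text
t: 25.53
tool_pos: [0.6568, 0.0403, 0.197]
tool_rot: [0.659, 0.701, 0.199, 0.187]
wrist_force: [-0.7, 0.6, -1.0]
width: 0.402
finger_force: 35.9
```

drive_tool(
  motion=[
    [0,0,0.0015,0,0,0,-0.4],
    [0,0,0.0015,0,0,0,-0.4],
    [0,0,0,0,0,0,-0.4],
  ],
)

```text
t: 25.78
tool_pos: [0.6584, 0.0404, 0.1949]
tool_rot: [0.659, 0.701, 0.199, 0.187]
wrist_force: [0.5, -0.3, -1.9]
width: 0.402
finger_force: 35.9
```

drive_tool(
  motion=[
    [0,0,0.0015,0,0,0,-0.4],
    [0,0,0,0,0,0,-0.4],
  ],
)

```text
t: 25.95
tool_pos: [0.6592, 0.0404, 0.1939]
tool_rot: [0.659, 0.701, 0.199, 0.187]
wrist_force: [0.3, -0.2, -0.2]
width: 0.405
finger_force: 35.9
```

drive_tool(
  motion=[
    [0,0,0.0015,0,0,0,-0.4],
    [0,0,0,0,0,0,-0.4],
  ],
)

```text
t: 26.12
tool_pos: [0.6599, 0.0405, 0.1925]
tool_rot: [0.659, 0.701, 0.199, 0.187]
wrist_force: [-0.1, 0.8, -0.6]
width: 0.403
finger_force: 35.9
```

drive_tool(
  motion=[
    [0,0,0.0015,0,0,0,-0.4],
    [0,0,0,0,0,0,-0.4],
  ],
)

```text
t: 26.28
tool_pos: [0.6607, 0.0405, 0.1912]
tool_rot: [0.659, 0.701, 0.199, 0.187]
wrist_force: [-0.2, -0.4, -1.9]
width: 0.403
finger_force: 35.9
```

drive_tool(
  motion=[
    [0,0,0.0015,0,0,0,-0.4],
    [0,0,0,0,0,0,-0.4],
  ],
)

```text
t: 26.45
tool_pos: [0.6613, 0.0406, 0.1909]
tool_rot: [0.659, 0.701, 0.199, 0.187]
wrist_force: [-7.2, -0.1, 5.3]
width: 0.405
finger_force: 36.3
```

drive_tool(
  motion=[
    [0,0,0.0015,0,0,0,-0.4],
    [0,0,0,0,0,0,-0.4],
  ],
)

```text
t: 26.62
tool_pos: [0.6619, 0.0408, 0.1909]
tool_rot: [0.659, 0.701, 0.199, 0.187]
wrist_force: [-13.7, -0.9, 12.0]
width: 0.403
finger_force: 35.6
```

Axial stop at the expected depth, so the tube is on the shoulder. Release and retreat along the axis.

drive_tool(
  motion=[
    [0,0,-0.0015,0,0,0,-0.4],
    [0,0,0,0,0,0,0.2],
    [0,0,0,0,0,0,0.6],
    [0,0,0,0,0,0,1],
    [0,0,0,0,0,0,1],
    [0,0,0,0,0,0,1],
    [0,0,0,0,0,0,1],
    [0,0,0,0,0,0,1],
    [0,0,0,0,0,0,1],
  ],
)

```text
t: 27.37
tool_pos: [0.6615, 0.0406, 0.19]
tool_rot: [0.659, 0.701, 0.199, 0.187]
wrist_force: [-0.2, 0.1, -0.3]
width: 1.0
finger_force: 0.0
```

drive_tool(
  motion=[
    [0,0,-0.005,0,0,0,1],
    [0,0,-0.01,0,0,0,1],
    [0,0,-0.015,0,0,0,1],
    [0,0,-0.02,0,0,0,1],
    [0,0,-0.025,0,0,0,1],
    [0,0,-0.03,0,0,0,1],
    [0,0,-0.03,0,0,0,1],
    [0.02,0,-0.02,0,0,0,1],
    [0.035,0,0,0,0,0,1],
    [0.035,0,0,0,0,0,1],
    [0.035,0,0,0,0,0,1],
    [0.035,0,0,0,0,0,1],
  ],
)

```text
t: 28.37
tool_pos: [0.5695, 0.1964, 0.3237]
tool_rot: [0.659, 0.7, 0.2, 0.188]
wrist_force: [0.4, -0.3, 0.5]
width: 1.002
finger_force: 0.0
```

drive_tool(
  motion=[
    [0.035,0,0,0,0,0,1],
    [0.02,0,0,0,0,0,1],
    [0,0,0,0,0,0,1],
    [0,0,0,0,0,0,1],
    [0,0,0,0,0,0,1],
  ],
)

```text
t: 28.78
tool_pos: [0.5666, 0.2495, 0.3224]
tool_rot: [0.659, 0.701, 0.199, 0.188]
wrist_force: [0.2, -0.1, -0.6]
width: 1.005
finger_force: 0.0
```

```bash
python3 chk.py e; python3 - <<'E'
import cv2,numpy as np
cv2.imwrite('pics/e.png',np.vstack([cv2.imread('pics/e_scene.png')[100:400],cv2.imread('pics/e_top.png')[120:420]]))
from avg import *
avg(["edge_left","edge_right","straightedge","grip"],2)
E
```

```text
('tube', 'scene') 3 [0.6903 0.0423 0.1369] [0.0023 0.0015 0.0004]
('tube_mid', 'scene') 3 [0.6674 0.0429 0.1676] [0.0018 0.0012 0.001 ]
('port', 'scene') 3 [0.6944 0.0434 0.1348] [0.0011 0.0004 0.002 ]
('tube', 'top') 3 [0.695  0.0437 0.135 ] [0.0012 0.0019 0.0008]
('tube_mid', 'top') 3 [0.6663 0.0427 0.1666] [0.0007 0.001  0.0006]
('port', 'top') 3 [0.6962 0.0387 0.1323] [0.0005 0.0007 0.0002]
('port_home', 'top') 3 [0.6754 0.0395 0.1676] [0.0022 0.0015 0.002 ]
expected tube_mid [0.57990786 0.25094159 0.30063634] end [0.6009105  0.25224533 0.26661885] port [0.69346157 0.04203921 0.135     ] home [0.67259425 0.04074377 0.16910098]
t 30.38 pos [0.5668 0.2501 0.3219] shift [-0.2155 -0.0013  0.0987] turn [0.004 0.    0.   ] w 1.001 F [-0.08 -0.49  0.61] 0.0 q [ 0.3  -0.11  1.94 -0.18  0.78  0.33]
('edge_left', 'scene') 2 [ 0.4536 -0.0552  0.0057] [0.0006 0.0001 0.0005]
('edge_right', 'scene') 2 [ 0.286  -0.0632  0.0012] [0.001  0.0001 0.0012]
('straightedge', 'scene') 2 [ 0.4636  0.0119 -0.0007] [0.0952 0.0221 0.0019]
('grip', 'scene') 2 [0.5207 0.0322 0.0308] [0.0003 0.0002 0.0018]
('edge_left', 'top') 2 [0.5308 0.0304 0.0028] [0.0757 0.093  0.0014]
('edge_right', 'top') 2 [0.4068 0.083  0.0032] [0.2078 0.1296 0.0016]
('straightedge', 'top') 2 [0.5585 0.0353 0.0015] [0.0004 0.0012 0.0005]
('grip', 'top') 2 [0.4414 0.0298 0.0312] [0.074  0.0007 0.0031]
```

View pics/e.png

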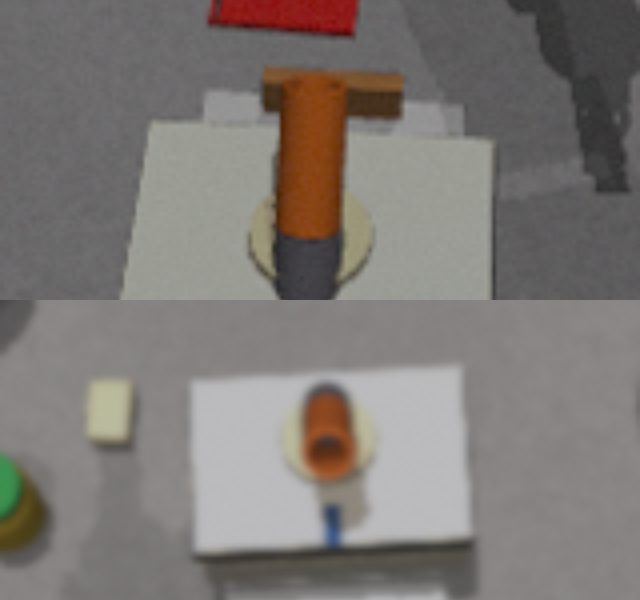

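The tube sits with its end on the grey shoulder (scene crop row ≈238), within the play its clearance allows. The straightedge rib hasn't moved (≈(0.520, 0.032)), and nothing touches the robot.

```bash
python3 -c "
from rig import r
print(r.job_done())"
```

```text
the job is handed in; nothing more can be done
None
```

The job is handed in with no verdict returned: by my last pictures and force readings the straightedge is flush over the drain slot, the tube is home on the filler port, and both are let go; I didn't re-measure the bystanders, but the arm kept clear of them.

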